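# Unlock the reactor's blue lockout box

## Robot

A 6-joint arm with a two-finger parallel gripper is mounted at the origin on the work surface. World frame = base frame: x ahead of the robot, y to its left, z up, the work surface at z = 0. Lengths are in m, angles in rad, forces in N, time in s.
With the tool pointing down it reaches from about 0.35 to 0.925 m from the base axis. Payload 6.4 kg.
Tool frame: the origin (TCP) lies at the very end of the fingers, on their centre line; the grasp point (between the pads) lies 19 mm behind it; z points along the fingers, y is the line along which they close (so a half turn about z gives the same grasp; the last joint's range is limited). The gripper opens to 85 mm and grips with 20 to 120 N. Pads are 22 mm wide; open, the fingers measure 114 mm over their backs; the gripper's body (76 mm by 85 mm) begins 54 mm behind the grasp point. The pads swing forward as they close: fully open they stand 13 mm farther back than shut.
Start: joints at [-1.353, 0.245, 1.558, -0, 1.339, -0.174], TCP at [0.248, -0.601, 0.231] pointing down, gripper open.
Joint ranges: [-3.13, 3.13], [-1.02, 2.26], [0.13, 2.54], [-0.95, 4.09], [0.21, 2.88], [-2.74, 2.74]. Speed limits (rad/s): [2.57, 2.57, 3.14, 3.14, 3.14, 3.14].

## Interface

Orientations are given as a 3x3 rotation matrix whose columns are the frame's x, y, z axes.
In Python, from workcell import bot gives the robot as it stands. The module is installed in compiled form; this text tells all that it offers.
- The arm moves only by the shell command python3 -m creep 'ROWS' [OPENING] [FORCE]. ROWS is a JSON object of lists of equal length, an entry for each row: "xyz": the shift along the tool's x, y, z in cm, a list of three; "roll": the turn about the tool's z in rad. In form: {"xyz": [[x, y, z], ...], "roll": [roll, ...]}. A call has exactly 8 rows; each row shifts and turns the commanded pose from where the row before left it, along the tool's axes as they then stand; what a row does not reach is not made up. A row lasts 1/12 s, in which the tool goes at most 41.7 mm and 7.16 degrees, less where a joint would pass 70% of its speed; a pose out of reach is approached as far as the arm can. A call with a gripper value outside its range is refused whole. OPENING is the opening, from 0 (shut) to 1 (fully open), set as the call begins (- or left out, the last holds). The fingers move at their own pace and stop on an object; FORCE is the grip in N (left out, the last holds). Time passes only in rows, so rows that do not move let the fingers close, or fill a call up. It gives the time, the measured TCP pose, the force, the opening and the grip force at its end, in the units of the state.
- bot.read_state(): the state, without advancing time (a new reading comes with each control period).
- bot.capture(name): name is "side" or "top" or "wrist"; returns (picture, depth): 480x640x3 uint8, blue, green, red; 480x640 float32, m along the optical axis (not along the pixel's ray), 0 where there is no reading.
- bot.get_calibration(name): a dict with "intrinsics" (3x3 intrinsics, pixels), "position" and "orientation" of the camera in the world; the wrist camera has in their place "mount" (4x4, takes a point from camera to tool coordinates, whose origin is the TCP and whose axes are the flange's). Camera axes: x right, y down, z forward; pixel columns grow to the right and rows downward; lengths in m; the calibration is good to about 2 mm. A picture is of the moment at which its call begins: read the wrist's pose just before it. get_calibration takes no time and is no camera call.
- bot.close_job(): hands the job in; it is judged then, once.
The state is a dict: "time": time; "joints": joint angles; "joint_velocities": joint speeds; "joint_torque": joint torques, N m; "position": TCP position; "eef_rot": TCP orientation; "ft_force": force on the tool from outside, world axes, zero at the start; "ft_torque": the same for the moment, N m; "finger_gap": finger opening in m; "grasp_force": force on a finger pad.
Only numpy, scipy, OpenCV 4.12 (cv2) and the standard library are available. Lean on these libraries where they do the work, as an engineer would, in place of code of your own. Each camera call takes 0.05 s, during which the arm holds its last target. There are 200 camera calls.

## Task

Unlock the blue lockout box: turn its dial clockwise to the red mark, then anticlockwise, passing white, to the yellow mark, then clockwise again to the white mark, stopping for about a second on each and never running well past red or yellow. Then slide the black knob of the box's bolt all the way over to unbolt it, leave the dial on white, and let go.

Things in the scene. Friction and masses are not known exactly. Their poses are not given: they have to be found in the camera images.
- dial (a joint): Angle (rad) of the dial on the flat top (90 mm up) of the fixed blue box, 246 x 186 mm (ignore the like grey box). Grows clockwise from above. Pointer on white at 0, red at +0.70, yellow at -0.70; stops at +-1.6 past unused green marks at +-1.40. Starts between -0.45 and 0.35. Light friction (0.06 N m), stays where left. A mark counts within 10 degrees.
- dial_grip (a point): Centre of the dial's upright bar grip, on its vertical axis, 128 mm above the bench. Bar: 54 mm along this point's x, 14 mm thick along y, from 11 mm above to 26 mm below it, on a 60 mm disc. x points to the black-striped end with the pointer and turns with the dial; z up. One grasp does all turns. Marks: 15 mm dots 50 mm from the axis, white on the side away from the bolt.
- bolt (a joint): Travel (m) of the sliding bolt on the blue box's top: 0 bolted (start), 0.06 fully unbolted (end stop). About 2 N of friction, stays where left; counts as unbolted from 0.050.
- bolt_grip (a point): Inside the bolt's black knob, 125 mm above the bench. Knob: 26 mm along this point's x, 20 mm along y, from 12 mm above to 28 mm below it, on a flat bar along y; end guides 13 mm high. Axes are the box's: x from bolt to dial (axis 107 mm ahead and, when bolted, 32 mm towards -y), z up. It opens along -y: to the right, looking from bolt to dial.

How it is judged:
On the way, in this order (a step that is already met when the one before it is completed fails the run):
1. the dial stopped on the red mark (within 10 degrees) (value of joint dial between 0.525 and 0.875 rad and velocity of joint dial between -0.15 and 0.15 rad/s), for 0.3 s.
2. the dial turned back anticlockwise and stopped on the yellow mark (within 10 degrees) (value of joint dial between -0.875 and -0.525 rad and velocity of joint dial between -0.15 and 0.15 rad/s), for 0.3 s.
3. the dial turned clockwise again and stopped on the white mark (within 10 degrees) (value of joint dial between -0.175 and 0.175 rad and velocity of joint dial between -0.15 and 0.15 rad/s), for 0.3 s.
4. the bolt slid open to at least 50 of its 60 mm (value of joint bolt above 0.05 m), for 0.2 s.
At the end, for the whole second after the job is handed in: The blue box's dial rests within 10 degrees of white and its bolt rests at least 50 mm open (all of step 3 and value of joint bolt above 0.05 m and velocity of joint bolt between -0.02 and 0.02 m/s); the robot touches nothing.
It fails at once if the dial run more than 20 degrees past red or yellow (value of joint dial above 1.05 rad or value of joint dial below -1.05 rad).
It also fails if it takes over 54 s, if anything falls off the work surface, if the arm or the gripper's body presses on something with over 40 N, if the wrist force passes 120 N, or if a joint passes its speed limit or range.

## Working session

There is one attempt and no reset: what is moved stays moved. The work goes in short steps, Python scripts to look and compute and a shell command to move; the robot and the scene stay as the last step left them, time stands still between calls to the robot, and variables do not carry over. Pictures are saved under pics/ and viewed, at most 10 in all, crops included, and the job is handed in when it is done.

```bash
mkdir -p pics; cat > h.py <<'E'
import numpy as np, cv2
from workcell import bot
def cam(name):
    s=bot.read_state(); im,d=bot.capture(name); c=bot.get_calibration(name)
    K=np.array(c["intrinsics"])
    T=np.eye(4)
    if name=="wrist":
        W=np.eye(4);W[:3,:3]=s["eef_rot"];W[:3,3]=s["position"];T=W@np.array(c["mount"])
    else:
        T[:3,:3]=c["orientation"];T[:3,3]=c["position"]
    return im,d,K,T
def onplane(K,T,u,v,z):
    r=T[:3,:3]@np.linalg.solve(K,[u,v,1.]); o=T[:3,3]
    return o+r*(z-o[2])/r[2]
E
python3 - <<'E'
from h import *
im,d,K,T=cam("top"); cv2.imwrite("pics/top.png",im); np.savez("top.npz",K=K,T=T,d=d,im=im)
s=bot.read_state(); print(s["time"],s["position"],np.round(s["eef_rot"],3),s["finger_gap"]); print(T.round(3))
print(bot.get_calibration("wrist")["mount"])
E
```

```text
0.05 [ 0.2481091  -0.60019154  0.2302157 ] [[ 0.924  0.382 -0.   ]
 [ 0.382 -0.924  0.002]
 [ 0.    -0.002 -1.   ]] 0.08531877078573065
[[ 0.025 -0.995  0.098  0.466]
 [-1.    -0.023  0.019 -0.021]
 [-0.016 -0.098 -0.995  0.838]
 [ 0.     0.     0.     1.   ]]
[[ 5.95743019e-04 -9.61218275e-01 -2.75788095e-01  7.02454871e-02]
 [ 9.99999787e-01  4.98644776e-04  4.22195236e-04  5.46019876e-04]
 [-2.68301483e-04 -2.75788288e-01  9.61218367e-01 -1.42645185e-01]
 [ 0.00000000e+00  0.00000000e+00  0.00000000e+00  1.00000000e+00]]
```

View pics/top.png

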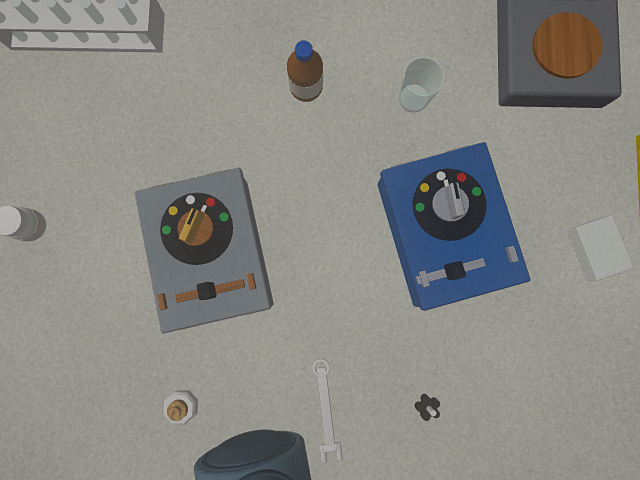

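The blue box is on the right, with its dial near (450,203) and its bolt knob near (455,270). Next I'll enlarge it.

```bash
python3 - <<'E'
import cv2; im=cv2.imread("pics/top.png")[140:315,365:540]
cv2.imwrite("pics/crop.png",cv2.resize(im,(600,600),interpolation=cv2.INTER_CUBIC))
E
```

```text
(no output)
```

View pics/crop.png

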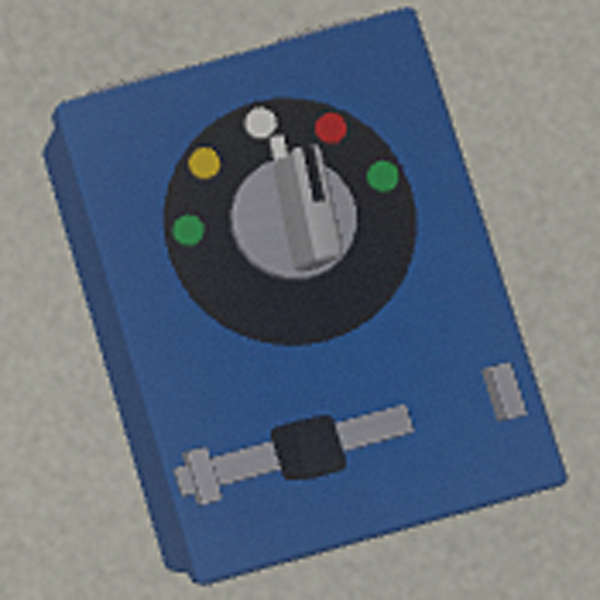

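Enlarged crop: the dots are white (261,122), red (331,128), yellow (204,163), and green (383,176) and (189,230). The pointer is at (279,148) and the knob top at about (312,443).

```bash
python3 - <<'E'
from h import *
f=np.load("top.npz");K,T=f["K"],f["T"]; s=600/175
P=lambda u,v,z: onplane(K,T,365+(u+.5)/s-.5,140+(v+.5)/s-.5,z)[:2]
w,r,y,g1,g2=[P(*p,.093) for p in [(261,122),(331,128),(204,163),(383,176),(189,230)]]
D=np.array([w,r,y,g1,g2]); A=np.c_[2*D,np.ones(5)]; c=np.linalg.lstsq(A,(D**2).sum(1),rcond=None)[0]
print("radius",np.sqrt(c[2]+c[:2]@c[:2])); c=c[:2]
a=np.arctan2(*(D-c).T[::-1]); print("c",c,"angles-",a+np.array([0,.7,-.7,1.4,-1.4]))
th=np.mean(a+np.array([0,.7,-.7,1.4,-1.4]))
cr=np.array([P(*p,.09) for p in [(60,103),(412,10),(567,482),(205,583)]])
print(np.linalg.norm(np.diff(cr,axis=0),axis=1)); e=cr[0]-cr[3]; e2=cr[1]-cr[2]
print("box x ang",np.arctan2(e[1],e[0]),np.arctan2(e2[1],e2[0]))
p=P(279,148,.1); print("pointer dial angle",th-np.arctan2(*(p-c)[::-1]))
k=P(312,443,.137); x=np.array([np.cos(th),np.sin(th)]); yv=np.array([-x[1],x[0]])
print("knob",k,"pred",c-.107*x+.032*yv)
S=bot.read_state();R=S["eef_rot"]
print("tool ang",np.arctan2(R[1,0],R[0,0]),"shift cm",R.T@(np.r_[c,.23]-S["position"])*100, "th",th)
E
```

```text
radius 0.04979755474133521
c [ 0.61259051 -0.23333046] angles- [0.29074602 0.2910437  0.30322109 0.2897429  0.30155143]
[0.18010572 0.24133053 0.18017433]
box x ang 0.29715760758167536 0.2975063070181352
pointer dial angle 0.07251108210974785
knob [ 0.50173445 -0.22970714] pred [ 0.50090914 -0.23385111]
tool ang 0.3918327271677617 shift cm [ 47.69554951 -19.9866699    0.07486551] th 0.29526102866905657
```

```bash
python3 -m creep '{"xyz":[[2,-0.8,0],[3.2,-1.35,0],[3.2,-1.35,0],[3.2,-1.35,0],[3.2,-1.35,0],[3.2,-1.35,0],[3.2,-1.35,0],[3.2,-1.35,0]],"roll":[0,0,0,0,0,0,0,0]}' 1 60; python3 -m creep '{"xyz":[[3.2,-1.35,0],[3.2,-1.35,0],[3.2,-1.35,0],[3.2,-1.35,0],[3.2,-1.35,0],[3.2,-1.35,0],[2.5,-1.1,0],[1.6,-0.5,0]],"roll":[0,0,0,0,0,0,0,0.1]}'; python3 -m creep '{"xyz":[[0.4,0,0],[0,0,0],[0,0,0],[0,0,0],[0,0,0],[0,0,0],[0,0,0],[0,0,0]],"roll":[0.07,0,0,0,0,0,0,0]}'
python3 - <<'E'
from h import *
im,d,K,T=cam("wrist"); cv2.imwrite("pics/w1.png",im); np.savez("w1.npz",K=K,T=T,d=d)
S=bot.read_state();print(S["joints"])
E
```

```text
time: 0.72
position: [0.4353, -0.4111, 0.2306]
eef_rot: [[0.924, 0.382, -0.001], [0.382, -0.924, 0.001], [-0.0, -0.001, -1.0]]
ft_force: [0.4, -0.3, 0.5]
finger_gap: 0.0856
grasp_force: 0.0
time: 1.38
position: [0.6141, -0.2313, 0.2304]
eef_rot: [[0.957, 0.289, -0.001], [0.289, -0.957, 0.001], [-0.001, -0.002, -1.0]]
ft_force: [0.3, -0.7, -0.7]
finger_gap: 0.085
grasp_force: 0.0
time: 2.05
position: [0.6165, -0.2334, 0.2314]
eef_rot: [[0.976, 0.22, 0.0], [0.22, -0.976, -0.0], [0.0, 0.0, -1.0]]
ft_force: [-0.6, -0.3, -0.6]
finger_gap: 0.0857
grasp_force: 0.0
[-5.33416593e-01  2.66047611e-01  1.53256325e+00  2.64320302e-06
  1.34286916e+00  8.15769308e-01]
```

View pics/w1.png

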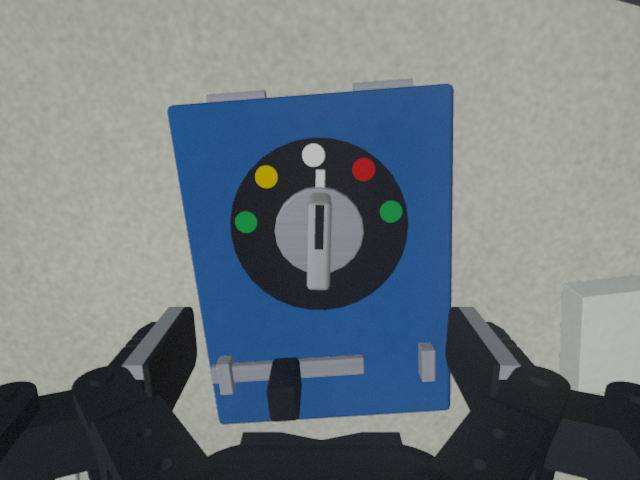

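The dial bar runs vertically in the image, from (320,195) to (317,290), parallel to the tool x axis. The dots are white (313,155), red (364,170), yellow (266,177), and green (391,211) and (246,222). The pointer is at (320,178).

```bash
python3 - <<'E'
from h import *
f=np.load("w1.npz");K,T=f["K"],f["T"]
P=lambda u,v,z: onplane(K,T,u,v,z)[:2]
D=np.array([P(*p,.093) for p in [(313,155),(364,170),(266,177),(391,211),(246,222)]])
A=np.c_[2*D,np.ones(5)]; c=np.linalg.lstsq(A,(D**2).sum(1),rcond=None)[0]
print("radius",np.sqrt(c[2]+c[:2]@c[:2])); c=c[:2]
a=np.arctan2(*(D-c).T[::-1])+np.array([0,.7,-.7,1.4,-1.4]); th=a.mean(); print("c",c,a)
b1,b2=P(320,195,.139),P(317,290,.139); print("bar",(b1+b2)/2,np.linalg.norm(b1-b2),"dial",th-np.arctan2(*(b1-b2)[::-1]))
p=P(320,178,.1);print("dial by pointer",th-np.arctan2(*(p-c)[::-1]))
S=bot.read_state();R=S["eef_rot"]
print(R.T@(np.r_[c,.112]-S["position"])*100,np.arctan2(R[1,0],R[0,0]))
E
```

```text
radius 0.05029100916996535
c [ 0.61252558 -0.23382935] [0.30172284 0.29059161 0.2987468  0.30892927 0.28998627]
bar [ 0.61570796 -0.23281617] 0.05750356356731216 dial 0.10766179119357613
dial by pointer 0.09167215203616011
[-0.40662489 -0.04078681 11.93775625] 0.22160983197522596
```

```bash
python3 -m creep '{"xyz":[[-0.4,0,2],[0,0,2.5],[0,0,2.5],[0,0,2.2],[0,0,1.5],[0,0,1.2],[0,0,0],[0,0,0]],"roll":[0,0,0,0,0,0,0,0]}'; python3 -m creep '{"xyz":[[0,0,0],[0,0,0],[0,0,0],[0,0,0],[0,0,0],[0,0,0],[0,0,0],[0,0,0]],"roll":[0,0,0,0,0,0,0,0]}' 0 40;  python3 -m creep '{"xyz":[[0,0,0],[0,0,0],[0,0,0],[0,0,0],[0,0,0],[0,0,0],[0,0,0],[0,0,0]],"roll":[0,0,0,0,0,0,0,0]}'
```

```text
time: 2.77
position: [0.613, -0.2341, 0.1124]
eef_rot: [[0.975, 0.22, -0.0], [0.22, -0.975, 0.0], [-0.0, -0.0, -1.0]]
ft_force: [-0.2, 0.6, -0.9]
finger_gap: 0.0851
grasp_force: 0.0
time: 3.43
position: [0.6126, -0.233, 0.1129]
eef_rot: [[0.975, 0.22, -0.001], [0.22, -0.975, 0.002], [-0.001, -0.002, -1.0]]
ft_force: [-2.2, 3.7, 4.3]
finger_gap: 0.0133
grasp_force: 41.8
time: 4.1
position: [0.6127, -0.233, 0.1129]
eef_rot: [[0.975, 0.22, -0.001], [0.22, -0.975, 0.002], [-0.001, -0.002, -1.0]]
ft_force: [-3.3, 5.1, 5.3]
finger_gap: 0.0132
grasp_force: 41.8
```

Gripped, with only small side forces. I'll turn +0.62 to red and dwell there.

```bash
python3 -m creep '{"xyz":[[0,0,0],[0,0,0],[0,0,0],[0,0,0],[0,0,0],[0,0,0],[0,0,0],[0,0,0]],"roll":[0.06,0.08,0.08,0.08,0.08,0.08,0.08,0.08]}'; python3 -m creep '{"xyz":[[0,0,0],[0,0,0],[0,0,0],[0,0,0],[0,0,0],[0,0,0],[0,0,0],[0,0,0]],"roll":[0,0,0,0,0,0,0,0]}'; python3 - <<'E'
from h import *
im,d,K,T=cam("wrist"); cv2.imwrite("pics/w2.png",im)
R=bot.read_state()["eef_rot"];print("dial est",.297-np.arctan2(R[1,0],R[0,0]))
E
```

```text
time: 4.77
position: [0.6126, -0.233, 0.1128]
eef_rot: [[0.92, -0.391, -0.001], [-0.391, -0.92, 0.002], [-0.002, -0.001, -1.0]]
ft_force: [-2.2, 3.9, 5.4]
finger_gap: 0.0135
grasp_force: 41.8
time: 5.43
position: [0.6126, -0.233, 0.1129]
eef_rot: [[0.922, -0.388, -0.001], [-0.388, -0.922, 0.002], [-0.002, -0.001, -1.0]]
ft_force: [-3.0, 4.4, 4.8]
finger_gap: 0.0132
grasp_force: 41.8
dial est 0.695074324803386
```

View pics/w2.png

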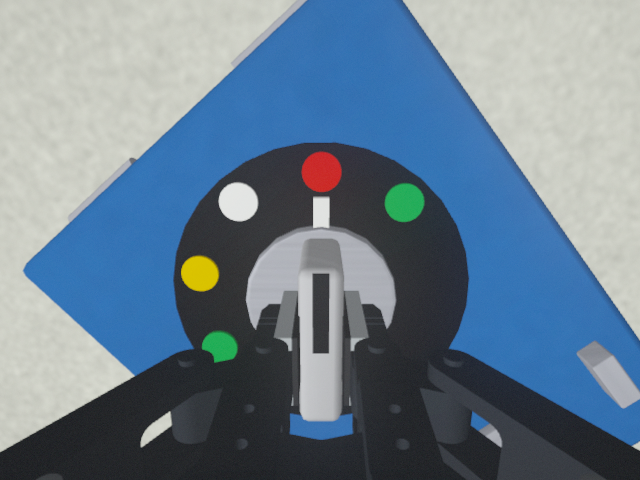

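The pointer at (321,212) is aligned with the red dot at (321,172). Next I'll turn −1.40 to yellow, dwell, then turn +0.70 to white.

```bash
python3 -m creep '{"xyz":[[0,0,0],[0,0,0],[0,0,0],[0,0,0],[0,0,0],[0,0,0],[0,0,0],[0,0,0]],"roll":[0,0,-0.08,-0.1,-0.1,-0.1,-0.1,-0.1]}'; python3 -m creep '{"xyz":[[0,0,0],[0,0,0],[0,0,0],[0,0,0],[0,0,0],[0,0,0],[0,0,0],[0,0,0]],"roll":[-0.1,-0.1,-0.1,-0.1,-0.1,-0.1,-0.1,-0.1]}';python3 -m creep '{"xyz":[[0,0,0],[0,0,0],[0,0,0],[0,0,0],[0,0,0],[0,0,0],[0,0,0],[0,0,0]],"roll":[-0.02,0,0,0,0,0,0,0]}'; python3 - <<'E'
from h import *
im,d,K,T=cam("wrist"); cv2.imwrite("pics/w3.png",im)
R=bot.read_state()["eef_rot"];print("dial est",.297-np.arctan2(R[1,0],R[0,0]))
E
```

```text
time: 6.15
position: [0.6127, -0.233, 0.1129]
eef_rot: [[0.983, 0.186, -0.001], [0.186, -0.983, 0.002], [-0.001, -0.002, -1.0]]
ft_force: [-2.4, 4.4, 4.2]
finger_gap: 0.0135
grasp_force: 41.8
time: 6.82
position: [0.6127, -0.233, 0.1129]
eef_rot: [[0.551, 0.834, -0.001], [0.834, -0.551, 0.002], [0.001, -0.002, -1.0]]
ft_force: [-3.2, 5.2, 5.7]
finger_gap: 0.0129
grasp_force: 41.9
time: 7.48
position: [0.6127, -0.233, 0.1129]
eef_rot: [[0.538, 0.843, -0.001], [0.843, -0.538, 0.002], [0.001, -0.002, -1.0]]
ft_force: [-4.0, 4.8, 5.7]
finger_gap: 0.0137
grasp_force: 41.8
dial est -0.705319410784498
```

View pics/w3.png

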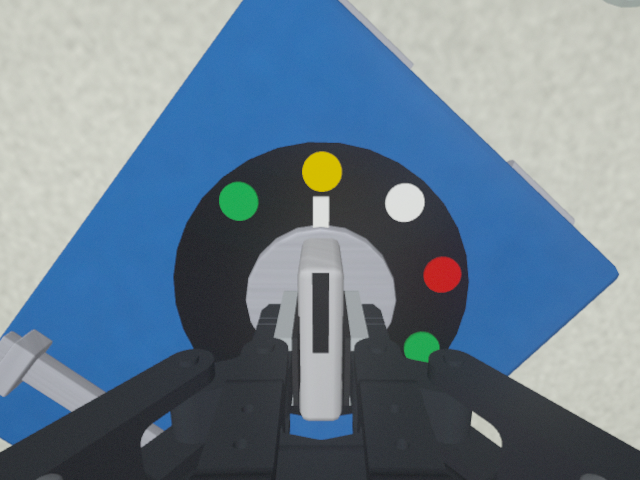

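The pointer at (321,212) is on the yellow dot at (322,172). Next: turn to white, release and rise.

```bash
python3 -m creep '{"xyz":[[0,0,0],[0,0,0],[0,0,0],[0,0,0],[0,0,0],[0,0,0],[0,0,0],[0,0,0]],"roll":[0.06,0.1,0.1,0.1,0.1,0.1,0.08,0.06]}'; python3 -m creep '{"xyz":[[0,0,0],[0,0,0],[0,0,0],[0,0,0],[0,0,0],[0,0,0],[0,0,0],[0,0,0]],"roll":[0,0,0,0,0,0,0,0]}';python3 -m creep '{"xyz":[[0,0,0],[0,0,0],[0,0,0],[0,0,0],[0,0,0],[0,0,0],[0,0,0],[0,0,0]],"roll":[0,0,0,0,0,0,0,0]}' 1;python3 -m creep '{"xyz":[[0,0,0],[0,0,-1],[0,0,-1.5],[0,0,-2],[0,0,-2],[0,0,-2],[0,0,-1.5],[0,0,0]],"roll":[0,0,0,0,0,0,0,0]}'; python3 - <<'E'
from h import *
im,d,K,T=cam("wrist"); cv2.imwrite("pics/w4.png",im); np.savez("w4.npz",K=K,T=T)
E
```

```text
time: 8.2
position: [0.6127, -0.233, 0.1129]
eef_rot: [[0.956, 0.294, -0.001], [0.294, -0.956, 0.002], [-0.0, -0.002, -1.0]]
ft_force: [-2.8, 5.6, 4.7]
finger_gap: 0.0132
grasp_force: 41.8
time: 8.87
position: [0.6127, -0.233, 0.1129]
eef_rot: [[0.955, 0.297, -0.001], [0.297, -0.955, 0.002], [-0.0, -0.002, -1.0]]
ft_force: [-3.0, 3.7, 5.6]
finger_gap: 0.0129
grasp_force: 41.8
time: 9.53
position: [0.6128, -0.234, 0.1123]
eef_rot: [[0.955, 0.297, 0.0], [0.297, -0.955, -0.0], [0.0, 0.0, -1.0]]
ft_force: [0.5, -0.2, -0.1]
finger_gap: 0.0855
grasp_force: 0.0
time: 10.2
position: [0.6152, -0.2353, 0.2189]
eef_rot: [[0.955, 0.297, 0.009], [0.297, -0.955, -0.005], [0.007, 0.007, -1.0]]
ft_force: [0.1, -0.4, 1.7]
finger_gap: 0.0856
grasp_force: 0.0
```

View pics/w4.png

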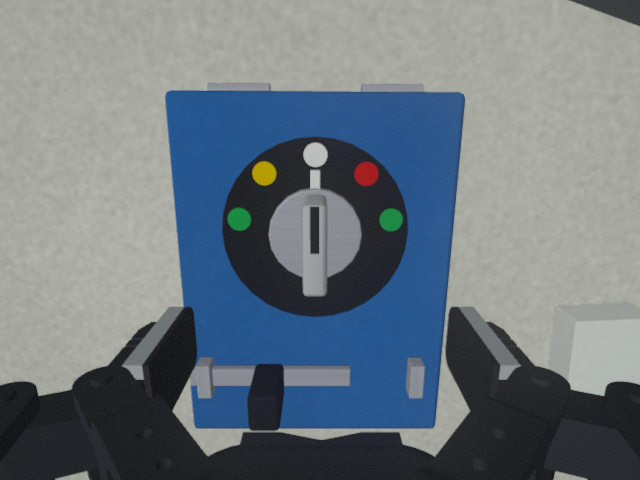

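The dial is on white: pointer (315,180), white dot (315,155). The knob is at (266,395), matching the stated offset from the dial. I'll move over it, descend and grip.

```bash
python3 -m creep '{"xyz":[[-1.2,-0.4,0],[-2.2,-0.6,0],[-2.2,-0.7,0],[-2.2,-0.7,0],[-1.9,-0.5,0],[-1,-0.3,0],[0,0,0],[0,0,0]],"roll":[0,0,0,0,0,0,0,0]}'; python3 - <<'E'
from h import *
S=bot.read_state();R=S["eef_rot"]
x=np.array([np.cos(.297),np.sin(.297)]);y=np.array([-x[1],x[0]])
k=np.array([.6127,-.2336])-.107*x+.032*y
print(S["position"],R.T@(np.r_[k,.114]-S["position"])*100)
im,d,K,T=cam("wrist"); cv2.imwrite("pics/w5.png",im)
p=np.linalg.inv(T)@np.r_[k,.137,1]; p=K@p[:3]; print(p/p[2])
E
```

```text
time: 10.92
position: [0.5012, -0.2352, 0.2121]
eef_rot: [[0.955, 0.297, 0.0], [0.297, -0.955, 0.0], [0.0, -0.0, -1.0]]
ft_force: [-0.8, 0.4, 0.1]
finger_gap: 0.0852
grasp_force: 0.0
[ 0.50120226 -0.23523588  0.21213978] [ 7.01636599e-03 -9.29682031e-02  9.81398470e+00]
[317.91309223 251.90996695   1.        ]
```

View pics/w5.png

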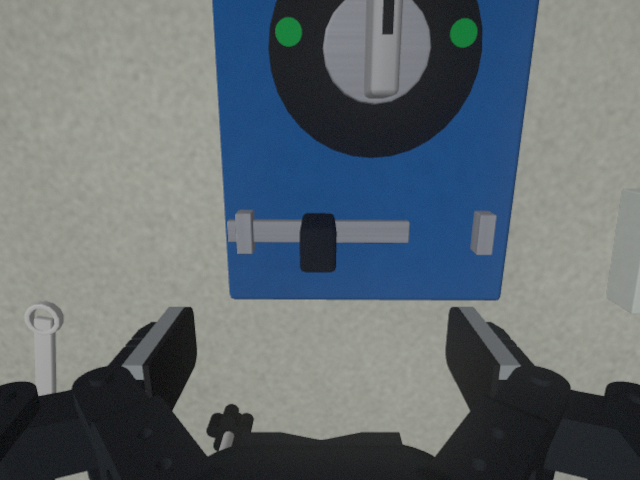

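The knob top is centred near (318,252), exactly where predicted. Next: descend, grip and slide +6.1 cm along tool y.

```bash
python3 -m creep '{"xyz":[[0,0,1.3],[0,0,2],[0,0,2],[0,0,2],[0,0,1.5],[0,0,1],[0,0,0],[0,0,0]],"roll":[0,0,0,0,0,0,0,0]}'; python3 -m creep '{"xyz":[[0,0,0],[0,0,0],[0,0,0],[0,0,0],[0,0,0],[0,0,0],[0,0,0],[0,0,0]],"roll":[0,0,0,0,0,0,0,0]}' 0 40; python3 -m creep '{"xyz":[[0,0.5,0],[0,0.8,0],[0,0.9,0],[0,0.9,0],[0,0.9,0],[0,0.8,0],[0,0.5,0],[0,0.3,0]],"roll":[0,0,0,0,0,0,0,0]}'
```

```text
time: 11.63
position: [0.5013, -0.235, 0.1136]
eef_rot: [[0.955, 0.298, -0.001], [0.298, -0.955, 0.001], [-0.001, -0.001, -1.0]]
ft_force: [0.2, -0.4, -0.1]
finger_gap: 0.0854
grasp_force: 0.0
time: 12.3
position: [0.5013, -0.2353, 0.1149]
eef_rot: [[0.955, 0.297, 0.0], [0.297, -0.955, -0.0], [0.0, 0.0, -1.0]]
ft_force: [-1.7, 1.8, 4.9]
finger_gap: 0.0192
grasp_force: 41.5
time: 12.97
position: [0.5179, -0.2895, 0.1149]
eef_rot: [[0.955, 0.297, -0.0], [0.297, -0.955, -0.0], [-0.0, 0.0, -1.0]]
ft_force: [-3.7, 1.8, 5.6]
finger_gap: 0.0191
grasp_force: 41.7
```

```bash
python3 -m creep '{"xyz":[[0,0.2,0],[0,0.2,0],[0,0,0],[0,0,0],[0,0,0],[0,0,0],[0,0,0],[0,0,0]],"roll":[0,0,0,0,0,0,0,0]}'; python3 -m creep '{"xyz":[[0,0,0],[0,0,0],[0,0,0],[0,0,0],[0,0,0],[0,0,0],[0,0,0],[0,0,0]],"roll":[0,0,0,0,0,0,0,0]}' 1; python3 -m creep '{"xyz":[[0,0,0],[0,0,-1],[0,0,-2],[0,0,-2],[0,0,-2],[0,0,-2],[0,0,-1],[0,0,0]],"roll":[0,0,0,0,0,0,0,0]}'; python3 - <<'E'
from h import *
im,d,K,T=cam("wrist"); cv2.imwrite("pics/w6.png",im)
E
```

```text
time: 13.63
position: [0.5184, -0.2911, 0.1149]
eef_rot: [[0.955, 0.297, -0.002], [0.297, -0.955, 0.003], [-0.001, -0.004, -1.0]]
ft_force: [-5.9, 8.2, 10.2]
finger_gap: 0.0192
grasp_force: 42.3
time: 14.3
position: [0.519, -0.2925, 0.1142]
eef_rot: [[0.955, 0.297, 0.0], [0.297, -0.955, 0.0], [0.0, -0.0, -1.0]]
ft_force: [1.0, 0.1, -0.8]
finger_gap: 0.0853
grasp_force: 0.0
time: 14.97
position: [0.5204, -0.2936, 0.2181]
eef_rot: [[0.955, 0.297, 0.005], [0.297, -0.955, -0.004], [0.003, 0.005, -1.0]]
ft_force: [0.5, -1.0, 0.6]
finger_gap: 0.0851
grasp_force: 0.0
```

View pics/w6.png

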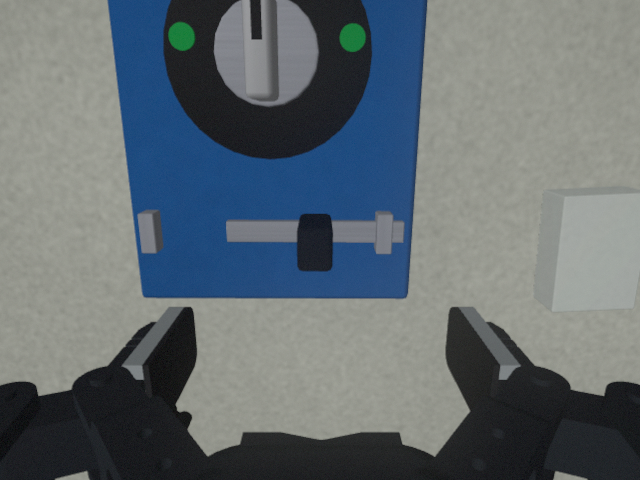

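The knob is at (315,242) with its bar through the right guide at (384,232), so the bolt hit its stop, about 58–60 mm open. The dial bar still points straight up and the gripper is clear.

```bash
python3 -m creep '{"xyz":[[0,0,0],[0,0,0],[0,0,0],[0,0,0],[0,0,0],[0,0,0],[0,0,0],[0,0,0]],"roll":[0,0,0,0,0,0,0,0]}' && python3 -c "
from workcell import bot; print(bot.close_job())"
```

```text
time: 15.68
position: [0.519, -0.2925, 0.2143]
eef_rot: [[0.955, 0.297, 0.0], [0.297, -0.955, 0.0], [0.0, -0.0, -1.0]]
ft_force: [-1.2, -0.0, 0.1]
finger_gap: 0.0853
grasp_force: 0.0
the job is handed in; nothing more can be done
None
```

I handed the job in at about 15.7 s: the dial stopped on red, then yellow, then white, the bolt was slid to its end stop, and the gripper was open and clear; `close_job()` returned no verdict.

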